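# Put the paint pots away by colour and shut the drawer

### The job

Put the small paint pots away: stand the two red-lidded pots upright in the red tray and the blue-lidded pot upright in the blue tray in the open drawer, then gently push the drawer fully shut. Leave the yellow-lidded pot and the mug of brushes where they stand.

Things in the scene. Friction and masses are not known exactly. Their poses are not given: they have to be found in the camera images.
- red_pot_a: paint pot: upright cylinder 44 mm across and 46 mm tall, about 90 g, white body with a red screw lid (the top 14 mm; its sides may be gripped too); origin at the centre of its underside, z up its axis; starts standing on the table
- red_pot_b: paint pot: upright cylinder 44 mm across and 46 mm tall, about 90 g, white body with a red screw lid (the top 14 mm; its sides may be gripped too); origin at the centre of its underside, z up its axis; starts standing on the table
- blue_pot: paint pot: upright cylinder 44 mm across and 46 mm tall, about 90 g, white body with a blue screw lid (the top 14 mm; its sides may be gripped too); origin at the centre of its underside, z up its axis; starts standing on the table
- yellow_pot: paint pot: upright cylinder 44 mm across and 46 mm tall, about 90 g, white body with a yellow screw lid (the top 14 mm; its sides may be gripped too); origin at the centre of its underside, z up its axis; starts standing on the table; it has no tray and stays where it is
- red_tray: red open tray, 180 mm (x) by 145 mm (y) by 25 mm high, walls and floor 4 mm, lying loose in one half (left or right, it varies) of the drawer, where it can slide a few mm; origin at the centre of its underside, x from the drawer's front to its back, y across. At the start its last 50 mm at +x are under the cabinet's top
- blue_tray: blue open tray, 180 mm (x) by 145 mm (y) by 25 mm high, walls and floor 4 mm, lying loose in one half (left or right, it varies) of the drawer, where it can slide a few mm; origin at the centre of its underside, x from the drawer's front to its back, y across. At the start its last 50 mm at +x are under the cabinet's top
- unit_drawer0 (a joint): how far the drawer is pulled out, in m: 0 is shut, about 0.14 to 0.16 at the start; slides with about 1 N of friction
- unit_drawer0_handle (a point): middle of the drawer's handle, a dark level bar 11 mm thick and 120 mm long, 35 mm before the drawer's white front, 62 mm above the table; x points into the cabinet (the way to push), y along the bar. Drawer front: 334 mm wide, 15 mm thick, top edge 88 mm above the table; drawer sides 78 mm high; drawer floor 22 mm above the table
- unit: grey one-drawer desk cabinet, fixed, 250 mm (x) by 340 mm (y) by 100 mm high, a few sheets (15 mm) and a yellow sponge (28 mm) on the rear of its top; origin at the centre of its underside, x from its drawer side to its back; the drawer comes out towards -x
- brush_mug: white mug with a blue band, 76 mm across and 95 mm high, brushes standing in it to 220 mm; leave it alone; origin at the centre of its underside
There are look-alikes about, which are no part of the job. Leave any orange, pink or turquoise look-alike of the blue_pot alone.

How it is judged:
By the outcome, as a careful person would: the job done as asked, in the order asked, and still so for the second after the job is handed in, with the robot touching nothing.
It also fails if it takes over 72 s, if anything falls off the work surface, if the arm or the gripper's body presses on something with over 40 N, if the wrist force passes 120 N, or if a joint passes its speed limit or range.

### The arm

A 7-joint arm with a two-finger parallel gripper is mounted at the origin on the work surface. World frame = base frame: x ahead of the robot, y to its left, z up, the work surface at z = 0. Lengths are in m, angles in rad, forces in N, time in s.
With the tool pointing down it reaches from about 0.425 to 0.875 m from the base axis. Payload 8.4 kg.
Tool frame: the origin (TCP) lies on the centre line of the jaws, within the pads' length; the fingertips stand 8 mm ahead of it and the grasp point (between the pads) lies 11 mm behind it; z points along the fingers, y is the line along which they close (so a half turn about z gives the same grasp; the last joint's range is limited). The gripper opens to 87 mm and grips with 3 to 60 N. Pads are 19 mm wide; open, the fingers measure 117 mm over their backs; the gripper's body (75 mm by 190 mm) begins 51 mm behind the grasp point.
Start: joints at [-1.217, 0.333, 0.04, 1.465, -0.013, 1.343, -0.059], TCP at [0.284, 0.584, 0.231] pointing down, gripper open.
Joint ranges: [-2.58, 2.58], [-0.38, 2.09], [-1.3, 1.39], [0.25, 2.4], [-1.5, 4.64], [0.08, 2.09], [-2.65, 2.65]. Speed limits (rad/s): [2.22, 2.22, 2.79, 2.79, 3.14, 3.14, 3.14].

### API

Orientations are given as a unit quaternion [w, x, y, z].
In Python, from workcell import readout, viewer, close_job gives the robot as it stands. The module is installed in compiled form; this text tells all that it offers.
- The arm moves only by the tool arm_command, never from a script. Its arguments are lists of equal length, an entry for each row: "delta_pos": the shift along the tool's x, y, z in cm, a list of three; "dr": the turn, a rotation vector about the tool's x, y, z in rad, a list of three. A call has 1 to 20 rows; each row is the pose to reach, as a shift and turn from the pose commanded when the call began, along the tool's axes at that moment; what a row does not reach only later rows make up. A row lasts 1/12 s, in which the tool goes at most 41.7 mm and 7.16 degrees, less where a joint would pass 70% of its speed; a pose out of reach is approached as far as the arm can. A call with a gripper value outside its range is refused whole. "hand" is the opening, from 0 (shut) to 1 (fully open), set as the call begins (left out, the last holds). The fingers move at their own pace and stop on an object; "grip_force" is the grip in N (left out, the last holds). Time passes only in rows, so rows that repeat a pose let the fingers close. It gives the time, the measured TCP pose, the force, the opening and the grip force at its end, in the units of the state.
- readout.observe(): the state, without advancing time (a new reading comes with each control period).
- viewer.capture(name): name is "scene" or "top"; returns the picture (420x560x3 uint8, red, green, blue); there is no depth.
- viewer.calibration(name): a dict with "intrinsics" (3x3 intrinsics, pixels), "dist" ([k1, k2, p1, p2, k3] as OpenCV has them; the pictures are not rectified), "T" (4x4, takes a point from camera to world coordinates). Camera axes: x right, y down, z forward; pixel columns grow to the right and rows downward; lengths in m; the calibration is good to about 2 mm. A picture is of the moment at which its call begins. calibration takes no time and is no camera call.
- close_job(): hands the job in; it is judged then, once.
Trained networks look in the newest picture that a camera, given by its name, has taken for a name from the list of things; names that differ only in an ending like _2 or _b are one class to them, and where a whole thing is asked for, a point or a joint stands for the part that bears it (a point fixed in the world has none). Each returns a list of dicts, best first, with "confidence" (0 to 1); they miss things now and then, are a little off and sometimes report something else, mostly with a low value. They report only what shows in the picture. A call takes as long as a camera call. They do not tell look-alikes from the thing itself.
- viewer.search_frame(camera, label): "at" ([x, y, z] in m, in world coordinates, good to about 4 mm: the middle of the surface that is visible of it).
- viewer.mark_of(camera, label): "at" ([x, y, z] in m, in world coordinates, good to about 4 mm: a listed point, or the origin of a listed thing).
The state is a dict: "t": time; "joints": joint angles; "qd": joint speeds; "joint_efforts": joint torques, N m; "position": TCP position; "tool_rot": TCP orientation; "ft_force": force on the tool from outside, world axes, zero at the start; "moment": the same for the moment, N m; "opening": finger opening in m; "finger_force": force on a finger pad.
Only numpy, scipy, OpenCV 4.12 (cv2) and the standard library are available. Lean on these libraries where they do the work, as an engineer would, in place of code of your own. Each camera call takes 0.05 s, during which the arm holds its last target. There are 200 camera calls.

## Working session

There is one attempt and no reset: what is moved stays moved. The work goes in short steps, Python scripts to look and compute and a tool call to move; the robot and the scene stay as the last step left them, time stands still between calls to the robot, and variables do not carry over. Pictures are saved under pics/ and viewed, at most 10 in all, crops included, and the job is handed in when it is done.

Besides the shell and the picture viewer there is one more tool, called after "Call:" as name(argument=value, ...) on one line, values as JSON. arm_command: Moves the arm, as the interface text tells. Its arguments: {"type":"object","properties":{"delta_pos":{"type":"array"},"dr":{"type":"array"},"hand":{"type":"number"},"grip_force":{"type":"number"}},"required":["delta_pos","dr"]}

```bash
mkdir -p pics
python3 - <<'E'
from workcell import readout, viewer
import cv2,numpy as np
s=readout.observe(); print({k:np.round(v,3).tolist() for k,v in s.items()})
for c in("scene","top"):
    im=viewer.capture(c); cv2.imwrite(f"pics/{c}0.png",im[:,:,::-1])
    k=viewer.calibration(c); print(c,np.round(k["intrinsics"],1).tolist(),np.round(k["dist"],3),np.round(k["T"],3).tolist())
    for l in("red_pot_a","blue_pot","yellow_pot","red_tray","blue_tray","unit_drawer0_handle","unit","brush_mug"):
        for d in viewer.mark_of(c,l): print(c,l,np.round(d["at"],3),round(d["confidence"],2))
print(readout.observe()["t"])
E
```

```text
{'t': 0.0, 'joints': [-1.217, 0.334, 0.04, 1.466, -0.013, 1.343, -0.059], 'qd': [-0.001, 0.0, -0.002, 0.002, -0.001, -0.002, -0.0], 'joint_efforts': [0.0, -65.636, 1.336, -40.381, -0.06, 0.045, 0.0], 'position': [0.284, 0.584, 0.23], 'tool_rot': [-0.0, 0.224, 0.974, -0.001], 'ft_force': [-0.355, -1.12, -0.541], 'moment': [0.001, -0.035, -0.01], 'finger_force': 0.0, 'opening': 0.087}
scene [[533.2, 0.0, 282.7], [0.0, 533.2, 219.4], [0.0, 0.0, 1.0]] [-0.174  0.     0.     0.     0.   ] [[0.535, 0.52, -0.666, 1.306], [0.845, -0.335, 0.417, -0.534], [-0.007, -0.786, -0.619, 0.744], [0.0, 0.0, 0.0, 1.0]]
scene red_pot_a [ 0.558 -0.336  0.   ] 0.88
scene red_pot_a [ 0.558 -0.169 -0.002] 0.57
scene blue_pot [ 0.433 -0.396 -0.   ] 0.78
scene blue_pot [ 0.501 -0.424  0.003] 0.73
scene blue_pot [ 0.351 -0.392  0.001] 0.67
scene blue_pot [ 0.463 -0.312 -0.004] 0.66
scene blue_pot [ 0.578 -0.251 -0.004] 0.59
scene blue_pot [ 0.785  0.159 -0.002] 0.28
scene yellow_pot [ 0.443 -0.188 -0.006] 0.72
scene red_tray [0.631 0.088 0.021] 0.82
scene blue_tray [0.641 0.236 0.024] 0.57
scene unit_drawer0_ha
[... 303 characters left out ...]
, -0.046, 0.006, -0.1], [0.003, -0.199, -0.98, 1.091], [0.0, 0.0, 0.0, 1.0]]
top red_pot_a [ 0.557 -0.332 -0.   ] 0.73
top red_pot_a [ 0.564 -0.17  -0.002] 0.72
top blue_pot [ 0.35  -0.39   0.004] 0.98
top blue_pot [ 0.503 -0.428 -0.001] 0.87
top blue_pot [ 0.464 -0.312  0.003] 0.85
top blue_pot [ 0.43  -0.391  0.001] 0.72
top blue_pot [ 0.579 -0.249  0.001] 0.56
top yellow_pot [ 0.439 -0.187 -0.004] 0.61
top red_tray [0.632 0.082 0.024] 0.88
top red_tray [0.485 0.168 0.06 ] 0.41
top blue_tray [0.635 0.234 0.021] 0.78
top unit_drawer0_handle [0.485 0.166 0.062] 0.6
top unit_drawer0_handle [0.638 0.24  0.025] 0.49
top unit [0.78  0.155 0.001] 0.95
top brush_mug [ 0.753 -0.208 -0.001] 0.92
0.9
```

View pics/scene0.png

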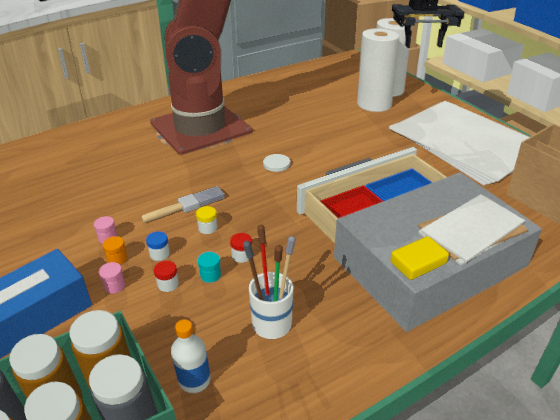

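View pics/top0.png

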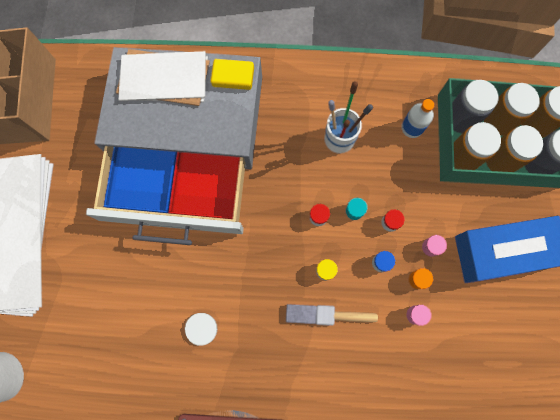

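The scene view shows the red lids at (242,247) and (166,275), blue at (158,245), turquoise at (209,267) and yellow at (207,218). In the top view red is at (320,214) and (393,219), blue at (385,261), the blue tray at (140,180) and the red tray at (207,185). The drawer front's top edge runs from about (90,211) to (242,227). Next I triangulate the lids and trays.

```bash
cat > h.py <<'E'
import cv2,numpy as np
from workcell import readout, viewer
def ray(c,uv):
    k=viewer.calibration(c);K=np.array(k["intrinsics"]);T=np.array(k["T"])
    p=cv2.undistortPoints(np.array([[uv]],float),K,np.array(k["dist"],float))[0,0]
    d=T[:3,:3]@np.r_[p,1]; return T[:3,3],d/np.linalg.norm(d)
def plane(c,uv,z):
    o,d=ray(c,uv); return o+d*(z-o[2])/d[2]
def tri(a,b):
    (o,d),(p,e)=ray("scene",a),ray("top",b)
    s=np.linalg.lstsq(np.c_[d,-e],p-o,rcond=None)[0]
    x,y=o+d*s[0],p+e*s[1]; return (x+y)/2,np.linalg.norm(x-y)
def blobs(im,col,amin=60):
    h,s,v=cv2.split(cv2.cvtColor(im,cv2.COLOR_RGB2HSV))
    hh={"red":(h<5)|(h>172),"blue":(h>104)&(h<122)}[col]
    m=(hh&(s>150)&(v>70)).astype(np.uint8)
    n,l,st,ce=cv2.connectedComponentsWithStats(m)
    return [(ce[i],st[i],l==i) for i in range(1,n) if st[i,4]>amin]
E
python3 - <<'E'
from h import *
S,P=[cv2.imread(f"pics/{c}0.png")[:,:,::-1].copy() for c in("scene","top")]
for col in("red","blue"):
    a=[b[0] for b in blobs(S,col)]; bt=blobs(P,col)
    for x in a:
        for ce,st,m in bt:
            q,e=tri(x,ce)
            if e<.008 and -.02<q[2]<.12: print(col,np.round(x),np.round(ce),np.round(q,3),"gap",round(e,4))
    for ce,st,m in bt:
        if st[4]>1500:
            c=cv2.findContours(m.astype(np.uint8),0,2)[0][0]; h=cv2.approxPolyDP(c,5,True)[:,0]
            for p in h: print(col,"tray corner",p,np.round(plane("top",p,.047),3))
L,R=plane("top",(90,211),.088),plane("top",(242,227),.088); print(L,R)
print("front from scene",plane("scene",(300,187),.088),plane("scene",(415,152),.088))
E
```

```text
red [351. 201.] [204. 185.] [0.604 0.082 0.068] gap 0.0069
red [240. 241.] [320. 213.] [ 0.56  -0.17   0.041] gap 0.0019
red [165. 270.] [394. 219.] [ 0.556 -0.334  0.039] gap 0.0005
red tray corner [178 152] [0.685 0.155 0.047]
red tray corner [169 212] [0.547 0.162 0.047]
red tray corner [231 218] [0.54  0.024 0.047]
red tray corner [239 157] [0.68  0.016 0.047]
blue [157. 240.] [384. 261.] [ 0.463 -0.314  0.039] gap 0.0004
blue [193. 375.] [411. 129.] [ 0.784 -0.385  0.006] gap 0.0007
blue tray corner [114 147] [0.692 0.304 0.047]
blue tray corner [104 206] [0.553 0.31  0.047]
blue tray corner [167 212] [0.547 0.166 0.047]
blue tray corner [175 152] [0.685 0.161 0.047]
blue tray corner [558 216] [ 0.579 -0.714  0.047]
blue tray corner [456 236] [ 0.523 -0.472  0.047]
blue tray corner [465 281] [ 0.425 -0.49   0.047]
blue tray corner [559 265] [ 0.467 -0.71   0.047]
[0.53311913 0.32346877 0.088     ] [ 0.51443589 -0.00528464  0.088     ]
front from scene [ 5.23790015e-01 -1.09599275e-04  8.80000000e-02] [0.55012975 0.31510421 0.088     ]
```

Run:
```python
import cv2
a=cv2.imread("pics/top0.png")[130:250,80:265]; b=cv2.imread("pics/scene0.png")[135:260,290:475]
a=cv2.resize(a,(780,506),interpolation=3)[:, :]; b=cv2.resize(b,(780,527),interpolation=3)
cv2.imwrite("pics/z_top.png",a)
```

```text
(no output)
```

View pics/z_top.png

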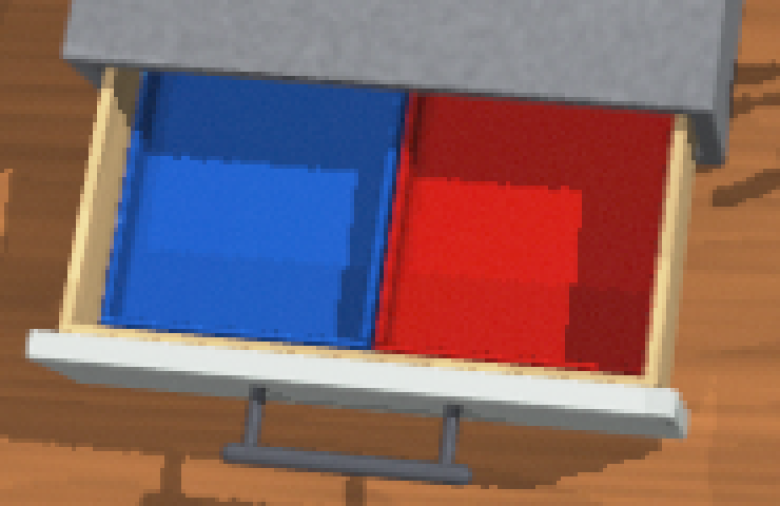

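The drawer is turned about -0.05 rad, and both views agree on the lid positions. I start by going above red_pot_b with the fingers along world y.

Call:
arm_command(delta_pos=[[-57.8, -55.7, 5], [-57.8, -55.7, 5], [-57.8, -55.7, 5], [-57.8, -55.7, 5], [-57.8, -55.7, 5], [-57.8, -55.7, 5], [-57.8, -55.7, 5], [-57.8, -55.7, 5], [-57.8, -55.7, 5], [-57.8, -55.7, 5], [-57.8, -55.7, 5], [-57.8, -55.7, 5], [-57.8, -55.7, 5], [-57.8, -55.7, 5], [-57.8, -55.7, 5], [-57.8, -55.7, 5], [-57.8, -55.7, 5], [-57.8, -55.7, 5], [-57.8, -55.7, 5], [-57.8, -55.7, 5]], dr=[[0, 0, -0.452], [0, 0, -0.452], [0, 0, -0.452], [0, 0, -0.452], [0, 0, -0.452], [0, 0, -0.452], [0, 0, -0.452], [0, 0, -0.452], [0, 0, -0.452], [0, 0, -0.452], [0, 0, -0.452], [0, 0, -0.452], [0, 0, -0.452], [0, 0, -0.452], [0, 0, -0.452], [0, 0, -0.452], [0, 0, -0.452], [0, 0, -0.452], [0, 0, -0.452], [0, 0, -0.452]], hand=0.75, grip_force=15)

```text
t: 2.57
position: [0.5607, -0.1761, 0.1806]
tool_rot: [0.0, 0.003, 1.0, -0.002]
ft_force: [-2.1, -0.4, -0.1]
opening: 0.0653
finger_force: 0.0
```

Call:
arm_command(delta_pos=[[0, 0, 4], [0, 0, 8], [0, 0, 8]], dr=[[0, 0, 0], [0, 0, 0], [0, 0, 0]])

```text
t: 2.82
position: [0.5563, -0.1683, 0.094]
tool_rot: [-0.005, 0.001, 1.0, 0.001]
ft_force: [-1.9, 1.8, -1.1]
opening: 0.0654
finger_force: 0.0
```

Call:
arm_command(delta_pos=[[0, 0, 0], [0, 0, 3], [0, 0, 5.5], [0, 0, 7.2], [0, 0, 7.8], [0, 0, 7.8], [0, 0, 7.8]], dr=[[0, 0, 0], [0, 0, 0], [0, 0, 0], [0, 0, 0], [0, 0, 0], [0, 0, 0], [0, 0, 0]])

```text
t: 3.4
position: [0.5618, -0.1695, 0.0248]
tool_rot: [0.001, 0.0, 1.0, -0.0]
ft_force: [0.0, -0.1, -0.8]
opening: 0.0652
finger_force: 0.0
```

Call:
arm_command(delta_pos=[[0, 0, 0], [0, 0, 0], [0, 0, 0], [0, 0, 0], [0, 0, 0], [0, 0, 0]], dr=[[0, 0, 0], [0, 0, 0], [0, 0, 0], [0, 0, 0], [0, 0, 0], [0, 0, 0]], hand=0.3)

```text
t: 3.9
position: [0.5608, -0.1692, 0.0231]
tool_rot: [0.0, 0.0, 1.0, 0.0]
ft_force: [-1.4, 1.5, 5.7]
opening: 0.0431
finger_force: 15.0
```

Call:
arm_command(delta_pos=[[0, 0, -2], [0, 0, -5], [0, 0, -9], [0, 0, -12], [-0.4, 1.5, -13.5], [-1.1, 4, -14], [-2, 7, -14], [-2.8, 10, -14], [-3.6, 13, -14], [-4.5, 16, -14], [-5.3, 19, -14], [-6.1, 22, -14], [-6.8, 24.5, -14], [-7.2, 25.8, -13], [-7.2, 25.8, -11], [-7.2, 25.8, -9], [-7.2, 25.8, -7], [-7.2, 25.8, -7], [-7.2, 25.8, -7]], dr=[[0, 0, 0], [0, 0, 0], [0, 0, 0], [0, 0, 0], [0, 0, 0], [0, 0, 0], [0, 0, 0], [0, 0, 0], [0, 0, 0], [0, 0, 0], [0, 0, 0], [0, 0, 0], [0, 0, 0], [0, 0, 0], [0, 0, 0], [0, 0, 0], [0, 0, 0], [0, 0, 0], [0, 0, 0]])

```text
t: 5.48
position: [0.6316, 0.0875, 0.0913]
tool_rot: [-0.001, 0.001, 1.0, -0.001]
ft_force: [-0.0, -0.3, -1.1]
opening: 0.0436
finger_force: 15.0
```

Run:
```python
from h import *
im=viewer.capture("scene");b=viewer.capture("top")
cv2.imwrite("pics/s1.png",im[60:340,200:540,::-1])
s=readout.observe();print(s["position"],s["ft_force"],s["opening"],s["joints"])
# cabinet top front edge at z=.1 from top view
print(plane("top",(96,143),.1),plane("top",(249,156),.1))
```

```text
[0.6331859  0.08798042 0.09352044] [ 1.56777278 -0.58423856 -0.93618024] 0.04378681180471238 [-0.58981544  0.4446033   0.49330184  1.66934911 -0.23206778  1.08521542
  1.54085217]
[0.68204738 0.32513582 0.1       ] [ 0.66609518 -0.0114061   0.1       ]
```

View pics/s1.png

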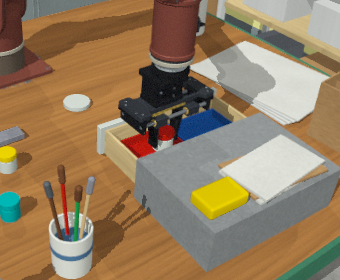

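The pot hangs upright over the red tray (crop 165,137), just clear of the cabinet's front edge. Now I lower and release it.

Call:
arm_command(delta_pos=[[0, 0, 1], [0, 0, 2.2], [0, 0, 3.2], [0, 0, 3.8], [0, 0, 4.2], [0, 0, 4.2], [0, 0, 4.2]], dr=[[0, 0, 0], [0, 0, 0], [0, 0, 0], [0, 0, 0], [0, 0, 0], [0, 0, 0], [0, 0, 0]])

```text
t: 6.17
position: [0.6326, 0.0886, 0.0504]
tool_rot: [-0.0, 0.0, 1.0, -0.0]
ft_force: [-0.2, -0.2, -0.6]
opening: 0.0433
finger_force: 15.0
```

Call:
arm_command(delta_pos=[[0, 0, 0.15], [0, 0, 0.15]], dr=[[0, 0, 0], [0, 0, 0]])

```text
t: 6.33
position: [0.6327, 0.0887, 0.0491]
tool_rot: [0.0, 0.0, 1.0, 0.0]
ft_force: [-1.0, 1.1, -0.3]
opening: 0.0436
finger_force: 15.0
```

Call:
arm_command(delta_pos=[[0, 0, 0], [0, 0, 0], [0, 0, 0], [0, 0, 0], [0, 0, -2], [0, 0, -5], [0, 0, -8], [0, 0, -11], [0, 0, -11]], dr=[[0, 0, 0], [0, 0, 0], [0, 0, 0], [0, 0, 0], [0, 0, 0], [0, 0, 0], [0, 0, 0], [0, 0, 0], [0, 0, 0]], hand=0.75)

```text
t: 7.08
position: [0.6357, 0.0887, 0.1657]
tool_rot: [0.004, 0.001, 1.0, 0.001]
ft_force: [1.4, -0.8, 0.0]
opening: 0.0652
finger_force: 0.0
```

Call:
arm_command(delta_pos=[[0.4, -2, 0], [1, -5.5, 0], [1.7, -9.5, 0], [2.4, -13.5, 0], [3.1, -17.5, 0], [3.9, -21.5, 0], [4.6, -25.5, 0], [5.3, -29.5, 0], [6, -33.5, 0], [6.7, -37.5, 0], [7.3, -40.5, 0], [7.6, -42.3, 0], [7.6, -42.3, 2], [7.6, -42.3, 5], [7.6, -42.3, 7], [7.6, -42.3, 7], [7.6, -42.3, 7]], dr=[[0, 0, 0], [0, 0, 0], [0, 0, 0], [0, 0, 0], [0, 0, 0], [0, 0, 0], [0, 0, 0], [0, 0, 0], [0, 0, 0], [0, 0, 0], [0, 0, 0], [0, 0, 0], [0, 0, 0], [0, 0, 0], [0, 0, 0], [0, 0, 0], [0, 0, 0]])

```text
t: 8.5
position: [0.5557, -0.334, 0.0885]
tool_rot: [-0.001, 0.0, 1.0, 0.0]
ft_force: [0.6, -0.3, 0.4]
opening: 0.065
finger_force: 0.0
```

Run:
```python
from h import *
a,b=viewer.capture("scene"),viewer.capture("top")
cv2.imwrite("pics/s2.png",a[:,:,::-1]);cv2.imwrite("pics/t2.png",b[:,:,::-1])
print(readout.observe()["position"])
for c in("scene","top"):
    for l in("red_pot_a","blue_pot"):
        for d in viewer.mark_of(c,l): print(c,l,np.round(d["at"],3),round(d["confidence"],2))
```

```text
[ 0.55701462 -0.3348255   0.09066457]
scene red_pot_a [ 0.558 -0.333  0.   ] 0.6
scene blue_pot [ 0.503 -0.429  0.003] 0.87
scene blue_pot [ 0.462 -0.315 -0.002] 0.86
scene blue_pot [ 0.431 -0.397  0.002] 0.84
scene blue_pot [ 0.58  -0.248 -0.002] 0.72
scene blue_pot [ 0.352 -0.394  0.001] 0.7
top red_pot_a [0.636 0.086 0.024] 0.87
top blue_pot [ 0.349 -0.391  0.001] 0.66
top blue_pot [ 0.428 -0.392  0.001] 0.65
top blue_pot [ 0.58  -0.249  0.002] 0.51
```

View pics/s2.png

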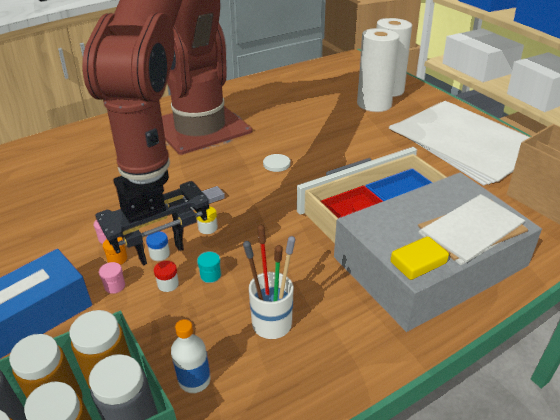

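The open fingers straddle the second red pot (166,275), and the first pot stands in the red tray, hidden here by the cabinet but found in the top view. Descend and grip.

Call:
arm_command(delta_pos=[[0, 0, 2], [0, 0, 4.5], [0, 0, 6.2], [0, 0, 6.8], [0, 0, 6.8], [0, 0, 6.8]], dr=[[0, 0, 0], [0, 0, 0], [0, 0, 0], [0, 0, 0], [0, 0, 0], [0, 0, 0]])

```text
t: 9.3
position: [0.5567, -0.3347, 0.022]
tool_rot: [0.0, 0.0, 1.0, -0.0]
ft_force: [1.0, -0.4, 0.0]
opening: 0.0651
finger_force: 0.0
```

Call:
arm_command(delta_pos=[[0, 0, 0], [0, 0, 0], [0, 0, 0], [0, 0, 0], [0, 0, 0], [0, 0, 0]], dr=[[0, 0, 0], [0, 0, 0], [0, 0, 0], [0, 0, 0], [0, 0, 0], [0, 0, 0]], hand=0.3)

```text
t: 9.8
position: [0.5566, -0.3343, 0.0217]
tool_rot: [0.0, 0.0, 1.0, -0.0]
ft_force: [-0.7, 1.1, 6.3]
opening: 0.0436
finger_force: 15.0
```

Call:
arm_command(delta_pos=[[0, 0, -2], [0, 0, -5], [0, 0, -9], [0, 0, -12], [0, 1.5, -13.5], [-0.2, 4, -14], [-0.4, 7.5, -14], [-0.6, 11, -14], [-0.7, 14.5, -14], [-0.9, 18, -14], [-1, 21.5, -14], [-1.2, 25, -14], [-1.4, 28.5, -14], [-1.5, 32, -14], [-1.7, 35.5, -14], [-1.8, 38.5, -14], [-1.9, 41, -14], [-2, 42.5, -14], [-2, 42.5, -14], [-2, 42.5, -14]], dr=[[0, 0, 0], [0, 0, 0], [0, 0, 0], [0, 0, 0], [0, 0, 0], [0, 0, 0], [0, 0, 0], [0, 0, 0], [0, 0, 0], [0, 0, 0], [0, 0, 0], [0, 0, 0], [0, 0, 0], [0, 0, 0], [0, 0, 0], [0, 0, 0], [0, 0, 0], [0, 0, 0], [0, 0, 0], [0, 0, 0]])

```text
t: 11.47
position: [0.5766, 0.0905, 0.1608]
tool_rot: [-0.0, -0.0, 1.0, -0.0]
ft_force: [-0.2, -1.2, -1.4]
opening: 0.0434
finger_force: 15.0
```

Call:
arm_command(delta_pos=[[0, 0, 2], [0, 0, 4.5], [0, 0, 7], [0, 0, 9], [0, 0, 10.3], [0, 0, 11], [0, 0, 11], [0, 0, 11]], dr=[[0, 0, 0], [0, 0, 0], [0, 0, 0], [0, 0, 0], [0, 0, 0], [0, 0, 0], [0, 0, 0], [0, 0, 0]])

```text
t: 12.13
position: [0.5771, 0.09, 0.0517]
tool_rot: [0.0, 0.001, 1.0, -0.0]
ft_force: [-0.1, 0.3, -1.5]
opening: 0.0432
finger_force: 15.0
```

Call:
arm_command(delta_pos=[[0, 0, 0.2], [0, 0, 0.35], [0, 0, 0.35]], dr=[[0, 0, 0], [0, 0, 0], [0, 0, 0]])

```text
t: 12.38
position: [0.577, 0.0909, 0.0481]
tool_rot: [0.0, 0.0, 1.0, 0.0]
ft_force: [0.6, -0.4, -0.9]
opening: 0.0441
finger_force: 15.0
```

Call:
arm_command(delta_pos=[[0, 0, 0], [0, 0, 0], [0, 0, 0], [0, 0, 0], [0, 0, -2], [0, 0, -5], [0, 0, -8], [0, 0, -11], [0, 0, -11]], dr=[[0, 0, 0], [0, 0, 0], [0, 0, 0], [0, 0, 0], [0, 0, 0], [0, 0, 0], [0, 0, 0], [0, 0, 0], [0, 0, 0]], hand=0.75)

```text
t: 13.13
position: [0.5797, 0.091, 0.1637]
tool_rot: [0.004, 0.001, 1.0, 0.001]
ft_force: [1.2, 0.2, 0.5]
opening: 0.0648
finger_force: 0.0
```

Call:
arm_command(delta_pos=[[0.6, -2, 0], [1.5, -5.5, 0], [2.6, -9.3, 0], [3.7, -13, 0], [4.7, -16.7, 0], [5.8, -20.5, 0], [6.8, -24.2, 0], [7.9, -28, 0], [9, -31.7, 0], [10, -35.4, 0], [10.9, -38.5, 0], [11.4, -40.4, 0], [11.4, -40.4, 2], [11.4, -40.4, 5], [11.4, -40.4, 7], [11.4, -40.4, 7], [11.4, -40.4, 7], [11.4, -40.4, 7]], dr=[[0, 0, 0], [0, 0, 0], [0, 0, 0], [0, 0, 0], [0, 0, 0], [0, 0, 0], [0, 0, 0], [0, 0, 0], [0, 0, 0], [0, 0, 0], [0, 0, 0], [0, 0, 0], [0, 0, 0], [0, 0, 0], [0, 0, 0], [0, 0, 0], [0, 0, 0], [0, 0, 0]])

```text
t: 14.63
position: [0.4628, -0.3137, 0.0888]
tool_rot: [0.001, 0.0, 1.0, -0.0]
ft_force: [-1.8, -0.6, 0.3]
opening: 0.0649
finger_force: 0.0
```

Run:
```python
from h import *
a,b=viewer.capture("scene"),viewer.capture("top")
cv2.imwrite("pics/t3.png",b[:,:,::-1])
print(readout.observe()["position"])
for c in("scene","top"):
    for l in("red_pot_a","blue_pot","unit_drawer0_handle"):
        for d in viewer.mark_of(c,l): print(c,l,np.round(d["at"],3),round(d["confidence"],2))
```

```text
[ 0.46323613 -0.31367841  0.0891536 ]
scene red_pot_a [0.578 0.089 0.027] 0.78
scene red_pot_a [0.629 0.087 0.026] 0.68
scene blue_pot [ 0.428 -0.4    0.004] 0.96
scene blue_pot [ 0.502 -0.425  0.003] 0.83
scene blue_pot [ 0.463 -0.314 -0.002] 0.79
scene blue_pot [ 0.581 -0.248 -0.001] 0.78
scene blue_pot [ 0.35  -0.394  0.001] 0.67
scene unit_drawer0_handle [0.484 0.165 0.062] 0.86
top red_pot_a [0.634 0.09  0.024] 0.94
top red_pot_a [0.577 0.093 0.031] 0.82
top blue_pot [ 0.581 -0.246  0.001] 0.77
top unit_drawer0_handle [0.486 0.167 0.057] 0.58
top unit_drawer0_handle [0.636 0.086 0.026] 0.47
```

View pics/t3.png

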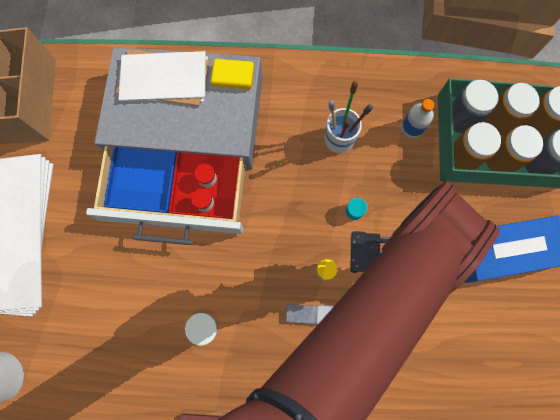

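Both red pots stand upright in the red tray (205,175 and 203,200), and the drawer has not moved. Now the blue pot.

Call:
arm_command(delta_pos=[[0, 0, 2], [0, 0, 4.5], [0, 0, 6.1], [0, 0, 6.7], [0, 0, 6.7], [0, 0, 6.7]], dr=[[0, 0, 0], [0, 0, 0], [0, 0, 0], [0, 0, 0], [0, 0, 0], [0, 0, 0]])

```text
t: 15.53
position: [0.4624, -0.3135, 0.0211]
tool_rot: [-0.0, 0.001, 1.0, -0.0]
ft_force: [0.6, 0.4, 1.2]
opening: 0.065
finger_force: 0.0
```

Call:
arm_command(delta_pos=[[0, 0, 0], [0, 0, 0], [0, 0, 0], [0, 0, 0], [0, 0, 0], [0, 0, 0]], dr=[[0, 0, 0], [0, 0, 0], [0, 0, 0], [0, 0, 0], [0, 0, 0], [0, 0, 0]], hand=0.3)

```text
t: 16.03
position: [0.4626, -0.3132, 0.0211]
tool_rot: [0.0, 0.0, 1.0, -0.0]
ft_force: [0.0, 1.9, 4.9]
opening: 0.0438
finger_force: 15.0
```

Call:
arm_command(delta_pos=[[0, 0, -2], [0, 0, -5], [0, 0, -9], [0, 0, -12], [-0.4, 1.5, -13.5], [-1, 4, -14], [-2, 7.5, -14], [-2.9, 11, -14], [-3.8, 14.5, -14], [-4.8, 18, -14], [-5.7, 21.5, -14], [-6.6, 25, -14], [-7.5, 28.5, -14], [-8.5, 32, -14], [-9.4, 35.5, -14], [-10.3, 39, -14], [-11.2, 42.5, -14], [-12.2, 46, -14], [-13, 49.5, -14], [-13.8, 52.3, -14]], dr=[[0, 0, 0], [0, 0, 0], [0, 0, 0], [0, 0, 0], [0, 0, 0], [0, 0, 0], [0, 0, 0], [0, 0, 0], [0, 0, 0], [0, 0, 0], [0, 0, 0], [0, 0, 0], [0, 0, 0], [0, 0, 0], [0, 0, 0], [0, 0, 0], [0, 0, 0], [0, 0, 0], [0, 0, 0], [0, 0, 0]])

```text
t: 17.7
position: [0.6004, 0.213, 0.16]
tool_rot: [-0.0, -0.001, 1.0, 0.0]
ft_force: [0.5, 0.3, -1.5]
opening: 0.0432
finger_force: 15.0
```

Call:
arm_command(delta_pos=[[-0.6, 2, 0], [-0.7, 2.5, 0], [-0.7, 2.5, 0], [-0.7, 2.5, 2], [-0.7, 2.5, 4.5], [-0.7, 2.5, 7], [-0.7, 2.5, 9], [-0.7, 2.5, 10.3], [-0.7, 2.5, 11], [-0.7, 2.5, 11], [-0.7, 2.5, 11]], dr=[[0, 0, 0], [0, 0, 0], [0, 0, 0], [0, 0, 0], [0, 0, 0], [0, 0, 0], [0, 0, 0], [0, 0, 0], [0, 0, 0], [0, 0, 0], [0, 0, 0]])

```text
t: 18.62
position: [0.6082, 0.2341, 0.0513]
tool_rot: [0.0, 0.001, 1.0, -0.0]
ft_force: [0.4, 0.1, -0.6]
opening: 0.0437
finger_force: 15.0
```

Call:
arm_command(delta_pos=[[0, 0, 0.2], [0, 0, 0.4], [0, 0, 0.4]], dr=[[0, 0, 0], [0, 0, 0], [0, 0, 0]])

```text
t: 18.87
position: [0.6081, 0.2349, 0.0471]
tool_rot: [0.001, 0.0, 1.0, 0.0]
ft_force: [0.6, -0.3, -0.3]
opening: 0.0439
finger_force: 15.0
```

Call:
arm_command(delta_pos=[[0, 0, 0], [0, 0, 0], [0, 0, 0], [0, 0, 0], [0, 0, -2], [0, 0, -5], [0, 0, -8], [0, 0, -11], [0, 0, -11], [0, 0, -11]], dr=[[0, 0, 0], [0, 0, 0], [0, 0, 0], [0, 0, 0], [0, 0, 0], [0, 0, 0], [0, 0, 0], [0, 0, 0], [0, 0, 0], [0, 0, 0]], hand=0.75)

```text
t: 19.7
position: [0.6089, 0.2351, 0.1587]
tool_rot: [0.002, 0.0, 1.0, 0.001]
ft_force: [0.7, -0.4, -0.6]
opening: 0.0655
finger_force: 0.0
```

Call:
arm_command(delta_pos=[[1.5, -0.6, 0], [4.5, -1.8, 0], [8, -3.2, 0], [11.5, -4.7, 0], [14.5, -6, 0], [16.9, -6.9, 0], [16.9, -6.9, 0], [16.9, -6.9, 2.5], [16.9, -6.9, 5.5], [16.9, -6.9, 8.2], [16.9, -6.9, 9.6], [16.9, -6.9, 9.6], [16.9, -6.9, 9.6]], dr=[[0, 0, 0], [0, 0, 0], [0, 0, 0], [0, 0, 0], [0, 0, 0], [0, 0, 0], [0, 0, 0], [0, 0, 0], [0, 0, 0], [0, 0, 0], [0, 0, 0], [0, 0, 0], [0, 0, 0]], hand=0)

```text
t: 20.78
position: [0.4381, 0.1653, 0.0597]
tool_rot: [-0.001, 0.001, 1.0, -0.001]
ft_force: [-0.2, 0.6, 0.1]
opening: 0.001
finger_force: 0.0
```

Run:
```python
from h import *
a,b=viewer.capture("scene"),viewer.capture("top")
cv2.imwrite("pics/s4.png",np.hstack([a[60:340,150:540,::-1],b[30:310,50:400,::-1]]))
print(readout.observe()["position"])
for c in("scene","top"):
    for l in("red_pot_a","blue_pot","unit_drawer0_handle"):
        for d in viewer.mark_of(c,l):
            if d["at"][1]>0: print(c,l,np.round(d["at"],3),round(d["confidence"],2))
```

```text
[0.43933528 0.16603138 0.06127235]
scene red_pot_a [0.579 0.091 0.026] 0.93
scene red_pot_a [0.632 0.088 0.026] 0.45
scene blue_pot [0.609 0.237 0.025] 0.87
scene unit_drawer0_handle [0.484 0.168 0.063] 0.76
scene unit_drawer0_handle [ 0.786  0.157 -0.002] 0.73
top red_pot_a [0.638 0.088 0.024] 0.84
top red_pot_a [0.578 0.094 0.027] 0.79
top blue_pot [0.609 0.236 0.025] 0.82
top unit_drawer0_handle [0.482 0.168 0.062] 0.69
```

View pics/s4.png

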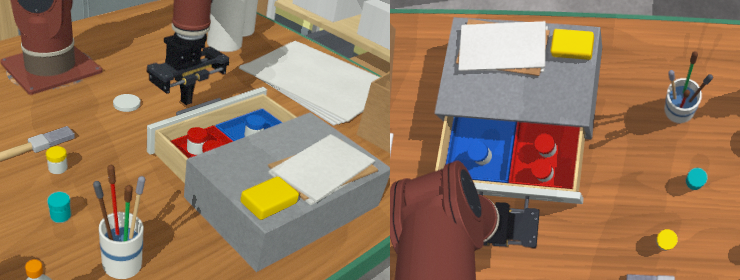

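Left half: the red and blue lids stand upright in their trays (198,135 and 257,123). The closed fingers are in front of the handle, so I push gently along the drawer's axis.

Call:
arm_command(delta_pos=[[-0.5, 0, 0], [-1, 0, 0], [-1.5, 0, 0], [-1.9, -0.1, 0], [-2.2, -0.1, 0], [-2.5, -0.1, 0], [-2.8, -0.1, 0], [-3.1, -0.1, 0], [-3.5, -0.2, 0], [-3.9, -0.2, 0], [-4.3, -0.2, 0], [-4.8, -0.2, 0], [-5.3, -0.3, 0], [-5.8, -0.3, 0], [-6.3, -0.3, 0], [-6.8, -0.3, 0], [-7.3, -0.4, 0], [-7.8, -0.4, 0], [-8.3, -0.4, 0], [-8.8, -0.4, 0]], dr=[[0, 0, 0], [0, 0, 0], [0, 0, 0], [0, 0, 0], [0, 0, 0], [0, 0, 0], [0, 0, 0], [0, 0, 0], [0, 0, 0], [0, 0, 0], [0, 0, 0], [0, 0, 0], [0, 0, 0], [0, 0, 0], [0, 0, 0], [0, 0, 0], [0, 0, 0], [0, 0, 0], [0, 0, 0], [0, 0, 0]])

```text
t: 22.85
position: [0.5272, 0.1615, 0.0605]
tool_rot: [-0.0, 0.0, 1.0, -0.0]
ft_force: [-0.0, -0.8, 0.4]
opening: 0.0005
finger_force: 0.6
```

Call:
arm_command(delta_pos=[[-0.5, 0, 0], [-1, -0.1, 0], [-1.5, -0.1, 0], [-2, -0.1, 0], [-2.5, -0.1, 0], [-3, -0.2, 0], [-3.5, -0.2, 0], [-4, -0.2, 0], [-4.4, -0.2, 0], [-4.8, -0.2, 0], [-5.2, -0.3, 0], [-5.6, -0.3, 0], [-6, -0.3, 0], [-6.3, -0.3, 0], [-6.6, -0.3, 0], [-6.9, -0.3, 0], [-7.1, -0.4, 0], [-7.3, -0.4, 0], [-7.5, -0.4, 0], [-7.5, -0.4, 0]], dr=[[0, 0, 0], [0, 0, 0], [0, 0, 0], [0, 0, 0], [0, 0, 0], [0, 0, 0], [0, 0, 0], [0, 0, 0], [0, 0, 0], [0, 0, 0], [0, 0, 0], [0, 0, 0], [0, 0, 0], [0, 0, 0], [0, 0, 0], [0, 0, 0], [0, 0, 0], [0, 0, 0], [0, 0, 0], [0, 0, 0]])

```text
t: 24.52
position: [0.6022, 0.1577, 0.0606]
tool_rot: [0.0, 0.0, 1.0, -0.0]
ft_force: [0.1, 0.0, 0.6]
opening: 0.0003
finger_force: 0.0
```

Run:
```python
from h import *
a,b=viewer.capture("scene"),viewer.capture("top")
cv2.imwrite("pics/s5.png",np.hstack([a[60:340,150:540,::-1],b[30:310,50:400,::-1]]))
s=readout.observe();print(s["position"],s["ft_force"])
for c in("scene","top"):
    for l in("red_pot_a","blue_pot","unit_drawer0_handle"):
        for d in viewer.mark_of(c,l):
            if d["at"][1]>0: print(c,l,np.round(d["at"],3),round(d["confidence"],2))
```

```text
[0.60193074 0.157683   0.06065594] [ 0.1776369   0.04743485 -0.05989295]
scene unit_drawer0_handle [0.619 0.159 0.062] 0.98
```

View pics/s5.png

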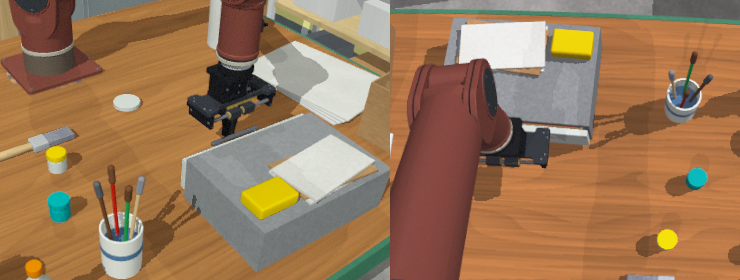

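The drawer is nearly shut, with the handle at about x = 0.619. I creep the rest while watching the force.

Call:
arm_command(delta_pos=[[-0.1, 0, 0], [-0.2, 0, 0], [-0.3, 0, 0], [-0.4, 0, 0], [-0.5, 0, 0], [-0.5, 0, 0]], dr=[[0, 0, 0], [0, 0, 0], [0, 0, 0], [0, 0, 0], [0, 0, 0], [0, 0, 0]])

```text
t: 25.42
position: [0.607, 0.1576, 0.0606]
tool_rot: [0.0, 0.0, 1.0, -0.0]
ft_force: [-0.3, -0.0, 0.4]
opening: 0.0004
finger_force: 0.1
```

Call:
arm_command(delta_pos=[[-0.1, 0, 0], [-0.2, 0, 0], [-0.3, 0, 0], [-0.4, 0, 0], [-0.4, 0, 0]], dr=[[0, 0, 0], [0, 0, 0], [0, 0, 0], [0, 0, 0], [0, 0, 0]])

```text
t: 25.83
position: [0.6078, 0.1576, 0.0602]
tool_rot: [-0.003, 0.0, 1.0, -0.0]
ft_force: [-14.2, -0.9, 10.7]
opening: 0.0007
finger_force: 7.3
```

That's a firm stop at 14 N. Back off, rise and check.

Call:
arm_command(delta_pos=[[0.3, 0, 0], [1, 0, 0], [2, 0, 0], [4, 0, 0], [6, 0, 0], [7, 0, -2], [8, 0, -6], [8, 0, -10], [8, 3, -13], [8, 6, -14], [8, 10, -14], [8, 14, -14], [8, 18, -14], [8, 22, -14], [8, 22, -14]], dr=[[0, 0, 0], [0, 0, 0], [0, 0, 0], [0, 0, 0], [0, 0, 0], [0, 0, 0], [0, 0, 0], [0, 0, 0], [0, 0, 0], [0, 0, 0], [0, 0, 0], [0, 0, 0], [0, 0, 0], [0, 0, 0], [0, 0, 0]])

```text
t: 27.08
position: [0.5268, 0.3876, 0.1994]
tool_rot: [-0.001, -0.005, 1.0, 0.002]
ft_force: [-1.7, 1.4, -0.3]
opening: 0.0001
finger_force: 0.0
```

Run:
```python
from h import *
a,b=viewer.capture("scene"),viewer.capture("top")
r=lambda x:cv2.resize(x,None,fx=2,fy=2,interpolation=3)
cv2.imwrite("pics/s6.png",np.hstack([r(a[150:330,300:500,::-1]),r(b[30:210,80:280,::-1])]))
cv2.imwrite("pics/t6.png",b[:,:,::-1])
for c in("scene","top"):
    for l in("red_pot_a","yellow_pot","brush_mug","unit_drawer0_handle","unit"):
        for d in viewer.mark_of(c,l): print(c,l,np.round(d["at"],3),round(d["confidence"],2))
s=readout.observe();print(s["t"],s["position"],s["ft_force"])
```

```text
scene yellow_pot [ 0.446 -0.188 -0.004] 0.86
scene yellow_pot [0.623 0.161 0.062] 0.68
scene brush_mug [ 0.757 -0.213  0.005] 0.6
scene unit_drawer0_handle [0.626 0.16  0.063] 0.78
scene unit [ 0.786  0.16  -0.003] 0.95
top yellow_pot [ 0.441 -0.19  -0.004] 0.88
top yellow_pot [0.623 0.162 0.064] 0.2
top brush_mug [ 0.441 -0.188 -0.004] 0.58
top brush_mug [ 0.752 -0.21  -0.001] 0.57
top unit_drawer0_handle [0.626 0.161 0.06 ] 0.6
top unit [0.781 0.154 0.   ] 0.82
27.6833 [0.53102034 0.37734411 0.20073679] [0.50831411 0.90876081 0.41115834]
```

View pics/s6.png

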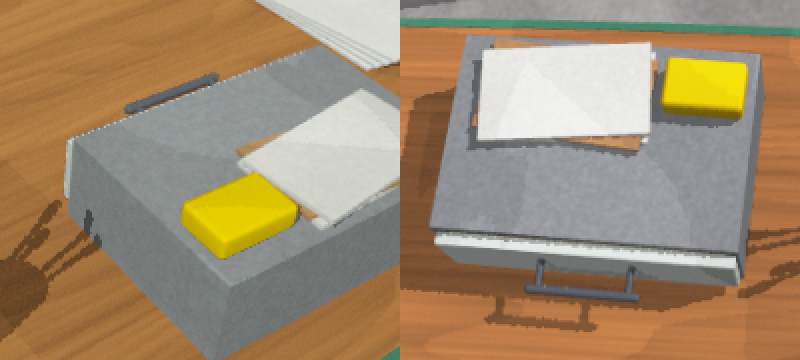

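View pics/t6.png

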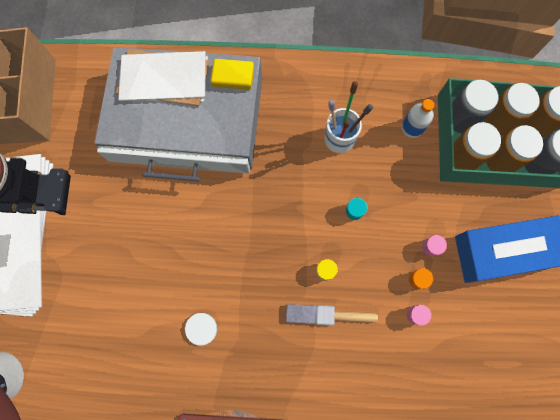

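Run:
```python
from h import *
for a,z in(((98,146.5),.088),((249,158),.088),((95,144.5),.1),((252.5,155),.1)): print(a,np.round(plane("top",a,z),3))
b=cv2.imread("pics/t6.png")
for u in(120,220): print([(v,int(b[v,u].mean()),np.round(plane("top",(u,v),.088)[0],4)) for v in range(140,168)])
```

```text
(98, 146.5) [0.678 0.325 0.088]
(249, 158) [ 0.665 -0.011  0.088]
(95, 144.5) [0.679 0.327 0.1  ]
(252.5, 155) [ 0.669 -0.019  0.1  ]
[(140, 160, np.float64(0.6949)), (141, 159, np.float64(0.6926)), (142, 159, np.float64(0.6903)), (143, 159, np.float64(0.688)), (144, 157, np.float64(0.6856)), (145, 113, np.float64(0.6833)), (146, 72, np.float64(0.681)), (147, 122, np.float64(0.6787)), (148, 158, np.float64(0.6764)), (149, 162, np.float64(0.6742)), (150, 226, np.float64(0.6719)), (151, 230, np.float64(0.6696)), (152, 229, np.float64(0.6673)), (153, 200, np.float64(0.665)), (154, 116, np.float64(0.6627)), (155, 113, np.float64(0.6604)), (156, 113, np.float64(0.6582)), (157, 112, np.float64(0.6559)), (158, 112, np.float64(0.6536)), (159, 113, np.float64(0.6513)), (160, 112, np.float64(0.6491)), (161, 114, np.float64(0.6468)), (162, 105, np.float64(0.6445)), (163, 87, np.float64(0.6423)), (164, 89, np.float64(0.64)), (165, 85, np.float64(0.6378)), (166, 79, np.float64(0.6355)), (167, 78, np.float64(0.6333))]
[(140, 158, np.float64(0.7035)), (141, 157, np.float64(0.7012)), (142, 159, np.float64(0.6989)), (143, 157, np.float64(0.6966)), (144, 154, np.float64(0.6944)), (145, 153, np.float64(0.6921)), (146, 153, np.float64(0.6898)), (147, 158, np.float64(0.6875)), (148, 159, np.float64(0.6852)), (149, 160, np.float64(0.683)), (150, 158, np.float64(0.6807)), (151, 159, np.float64(0.6784)), (152, 161, np.float64(0.6762)), (153, 138, np.float64(0.6739)), (154, 97, np.float64(0.6716)), (155, 102, np.float64(0.6694)), (156, 151, np.float64(0.6671)), (157, 218, np.float64(0.6649)), (158, 231, np.float64(0.6626)), (159, 230, np.float64(0.6604)), (160, 231, np.float64(0.6581)), (161, 219, np.float64(0.6559)), (162, 153, np.float64(0.6536)), (163, 112, np.float64(0.6514)), (164, 113, np.float64(0.6492)), (165, 112, np.float64(0.6469)), (166, 112, np.float64(0.6447)), (167, 113, np.float64(0.6425))]
```

The back of the drawer front lines up with the cabinet edge to within about 1 mm, so it is fully shut. The yellow pot and mug have not moved.

```bash
python3 -c "
from workcell import close_job
print(close_job())"
```

```text
the job is handed in; nothing more can be done
None
```

I stood both red pots in the red tray and the blue pot in the blue tray, pushed the drawer shut, left the yellow pot and the mug untouched, and handed the job in at about 28 s of the 72 s; no verdict came back.

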